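Free a seized bleed valve on the test block

TASK

The bleed valve on the test block is seized shut. Break its bar handle loose with a short firm twist anticlockwise (seen from above), keep turning it open until you just feel it come up against its cushioned stop, without straining the stop, then turn it back about an eighth of a turn so that it cannot jam open, and let go. Leave the elbow fitting and the cradle piece beside it where they lie.

Things in the scene. Friction and masses are not known exactly. Their poses are not given: they have to be found in the camera images.
- block: Steel test block fixed to the bench: foot plate 150 x 90 x 10 mm, manifold 96 x 80 mm on it up to 50 mm, pipe unions out to 60 mm along local +y and -y, brass gland nut on top up to 65 mm. Origin: centre of its underside, on the bench, straight below the handle's turning axis (vertical).
- handle (a joint): Turn of the handle, rad: 0 = shut as found (bar along the block's local x), grows anticlockwise from above. Seized: resists up to about 0.55 N m near 0.1 rad, falling to nothing by 0.35, a slight push on to 0.5, then free both ways (0.05 N m). Stop met somewhere from 1.6 to 2.55 rad, different each time, only felt: it pushes back about 3 N m per rad and is strained 0.15 rad past first touch.
- bar_mid (a point): Middle of the bar handle, on the turning axis, 93 mm above the bench; x runs along the bar. Dark steel bar 70 mm long, 16 mm wide, 26 mm high (80 to 106 mm above the bench), flat upright sides 16 mm apart. Held across its width it takes a grip of 40 N or more to pass the starting twist. It stays where it is left.
- stem_mark (a point): Point on the valve stem inside the block, out of sight, 35 mm above the bench and 0.3 mm off the turning axis; turns with the handle.
- stop_mark (a point): Point on the stop inside the block, out of sight, 35 mm above the bench and 0.3 mm off the turning axis. The stem mark comes nearer to it as the handle opens: 0.6 mm x sin(A/2) apart, where A is 0.6 rad at first touch of the stop, plus the angle still to go. Far too close to the axis to be of use in measuring; its own yaw means nothing.
- spanner: Combination spanner lying beside the block, 38 x 199 x 8 mm, not part of the job. Origin: centre of its underside.
- elbow: Black elbow fitting with pale nuts, 63 x 82 x 44 mm, loose bystander on the far side of the block. Origin: centre of its underside.
- cradle: Light metal cradle piece with two black edge strips, 66 x 65 x 11 mm, lying flat, loose bystander. Origin: centre of its underside.
- bearing: Ball bearing lying flat, 72 mm across and 18 mm high, not part of the job. Origin: centre of its underside.

How it is judged (in metres and radians):
On the way, in this order (a step that is already met when the one before it is completed fails the run):
1. the handle is broken loose (turned open past 0.8 rad) (value of joint handle above 0.8 rad), for 0.1 s.
2. the handle is brought up against its stop (0.015 rad or more past first touch) (distance between stem_mark and stop_mark below 0.000173008 m), for 0.1 s.
At the end, for the whole second after the job is handed in: the handle rests between 0.40 and 1.20 rad (aim at 0.785, an eighth of a turn) back from where it first touched its stop, and stands still (distance between stem_mark and stop_mark between 0.000287655 and 0.000469996 m and velocity of joint handle between -0.05 and 0.05 rad/s).
It fails at once if the stop is strained: handle forced more than 0.15 rad past first touch of the stop (distance between stem_mark and stop_mark below 0.000133864 m).
It fails at once if the elbow is pushed more than 20 mm from its place (distance of elbow from where it was at the start of the episode above 0.02 m).
It fails at once if the cradle is pushed more than 20 mm from its place (distance of cradle from where it was at the start of the episode above 0.02 m).
It also fails if it takes over 67 s, if anything falls off the work surface, if the arm or the gripper's body presses on something with over 40 N, if the wrist force passes 120 N, or if a joint passes its speed limit or range.

ROBOT

A 6-joint arm with a two-finger parallel gripper is mounted at the origin on a cart in front of the work surface, level with it; the furniture and walls round the work are solid. World frame = base frame: x ahead of the robot, y to its left, z up, the work surface at z = 0. Lengths are in mm, angles in rad, forces in N, time in s.
With the tool pointing down it reaches from about 300 to 775 mm from the base axis. Payload 14.6 kg.
Tool frame: the origin (TCP) lies midway between the tips of the shut fingers; the grasp point (between the pads) lies 19 mm behind it (manip.tcp_to_grasp is the distance from the TCP to the grasp point, in mm); z points along the fingers, x is the direction in which the jaws open and shut, and the axes are right-handed (so a half turn about z gives the same grasp; the last joint's range is limited). The gripper opens to 94 mm and grips with 3 to 60 N. Pads are 16 mm wide; open, the fingers measure 119 mm over their backs; the gripper's body (75 mm by 177 mm) begins 78 mm behind the grasp point.
Start: joints at [1.133, 0.3, 1.521, -0, 1.321, -0.067], TCP at [199.295, 512.612, 205.446] pointing down, gripper open.
Joint ranges: [-3.03, 3.03], [-0.79, 2.21], [0.23, 2.52], [-1.04, 4.18], [0, 3.07], [-2.55, 2.55]. Speed limits (rad/s): [2.22, 2.22, 2.57, 3.14, 3.14, 3.14].

INTERFACE

Orientations are given as [roll, pitch, yaw] about the fixed x, y, z axes, in that order (R = Rz(yaw) Ry(pitch) Rx(roll)).
In Python, from cell import manip gives the robot as it stands.
- The arm moves only by the tool arm_command, never from a script. Its argument "steps" is a list of rows, each a list of 3 entries, a list of its own where there are three numbers: the opening, from 0 (shut) to 1 (fully open), then the shift along the tool's x, y, z in cm, then the turn about the tool's z in rad. A call has 1 to 5 rows; each row shifts and turns the commanded pose from where the row before left it, along the tool's axes as they then stand; what a row does not reach is not made up. A row lasts 1/12 s, in which the tool goes at most 41.7 mm and 7.16 degrees, less where a joint would pass 70% of its speed; a pose out of reach is approached as far as the arm can. A call with a gripper value outside its range is refused whole. The fingers move at their own pace and stop on an object; "force" is the grip in N (left out, the last holds). Time passes only in rows, so rows that do not move let the fingers close. It gives the time, the measured TCP pose, the force and the opening at its end, in the units of the state.
- manip.read_state(): the state, without advancing time (a new reading comes with each control period).
- manip.camera(name): name is "scene" or "top"; returns (picture, depth): 400x640x3 uint8, red, green, blue; 400x640 float32, mm along the optical axis (not along the pixel's ray), 0 where there is no reading.
- manip.calibration(name): a dict with "fx", "fy", "cx", "cy" (pixels), "R" (3x3) and "t" (3): a world point X has camera coordinates R X + t. Camera axes: x right, y down, z forward; pixel columns grow to the right and rows downward; lengths in mm; the calibration is good to about 2 mm. A picture is of the moment at which its call begins. calibration takes no time and is no camera call.
- manip.sign_off(): hands the job in, once; it reports no verdict.
The state is a dict: "clock": time; "joints": joint angles; "qd": joint speeds; "effort": joint torques, N m; "eef_pos": TCP position; "eef_rot": TCP orientation; "wrist_force": force on the tool from outside, world axes, zero at the start; "moment": the same for the moment, N m; "finger_gap": finger opening in mm.
Only numpy, scipy, OpenCV 4.12 (cv2) and the standard library are available. Lean on these libraries where they do the work, as an engineer would, in place of code of your own. Each camera call takes 0.05 s, during which the arm holds its last target.

## Working session

There is one attempt and no reset: what is moved stays moved. The work goes in short steps, Python scripts to look and compute and a tool call to move; the robot and the scene stay as the last step left them, time stands still between calls to the robot, and variables do not carry over. Pictures are saved under pics/ and viewed, and the job is handed in when it is done.

Besides the shell and the picture viewer there is one more tool, called after "Request:" as name(argument=value, ...) on one line, values as JSON. arm_command: Moves the arm, as the interface text tells. Its arguments: {"type":"object","properties":{"steps":{"type":"array","items":{"type":"array"}},"force":{"type":"number"}},"required":["steps"]}

```bash
mkdir -p pics; ls; python3 - <<'E'
from cell import manip
import cv2,numpy as np
print(manip.read_state(), manip.tcp_to_grasp)
for n in ("top","scene"):
    p,d=manip.camera(n); np.save(f"{n}_d.npy",d); cv2.imwrite(f"pics/{n}0.png",p[:,:,::-1]); print(manip.calibration(n))
E
```

```text
pics
{'clock': 0.0, 'joints': array([ 1.13337620e+00,  3.00453709e-01,  1.52160362e+00,  8.98388047e-06,
        1.32072533e+00, -6.65844049e-02]), 'qd': array([ 0.00076198,  0.0005463 , -0.000614  , -0.0001565 ,  0.00189319,
        0.00119155]), 'effort': array([ 1.44872138e-03, -5.31806695e+01, -3.52733874e+01,  7.09446031e-02,
        2.43432366e-02, -8.04072056e-05]), 'eef_pos': array([199.19102918, 512.36320647, 204.88634762]), 'eef_rot': array([-3.14150479e+00,  1.18678968e-03,  1.19995843e+00]), 'wrist_force': array([ 0.35624164, -0.30856201, -0.09237475]), 'moment': array([-0.03914386, -0.02312275, -0.01923608]), 'finger_gap': 94.19744399831377} 18.8
{'fx': 450.91988011752034, 'fy': 450.91988011752034, 'cx': 325.5946322470484, 'cy': 202.46339480660075, 'R': array([[-0.01308784, -0.99987462, -0.00891378],
       [-0.99001402,  0.0142091 , -0.14025103],
       [ 0.1403601 ,  0.00698918, -0.99007585]]), 't': array([119.19826417, 536.83827405, 837.55967122])}
{'fx': 374.9626987552347, 'fy': 374.9626987552347, 'cx': 323.52003516330285, 'cy': 198.97347417800665, 'R': array([[ 0.80317718, -0.59532189, -0.02232163],
       [-0.33867376, -0.42545437, -0.83921908],
       [ 0.49010866,  0.68160137, -0.54333514]]), 't': array([-360.4002929 ,  303.0432784 ,  542.21603553])}
```

View pics/top0.png

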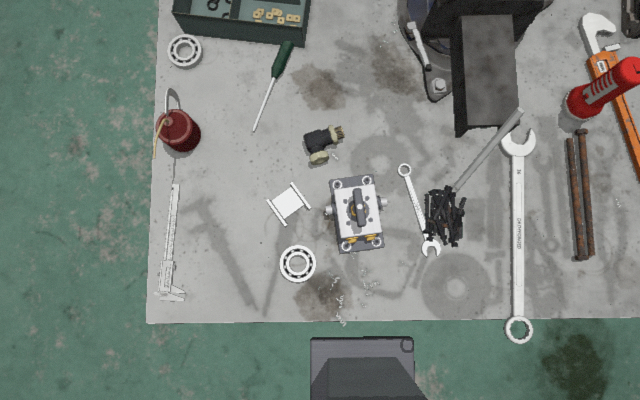

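View pics/scene0.png

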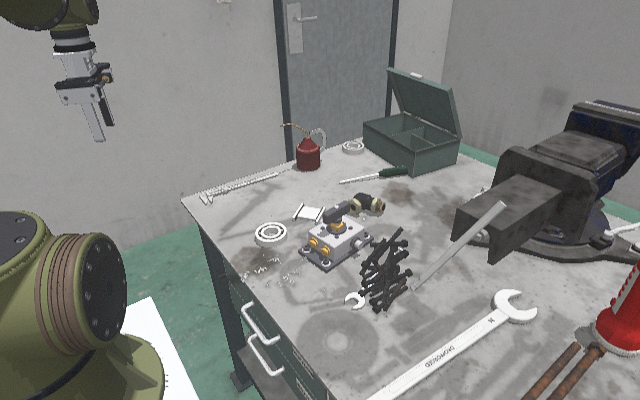

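The top view shows the block around (357,213), with the dark bar on it at about (360,207), nearly upright in the picture. The elbow is at (322,143), the cradle at (288,204) and the bearing at (297,264). Next I measure the bar from depth.

```bash
cat > h.py <<'E'
import numpy as np,cv2
def world(manip,n,d):
    c=manip.calibration(n); v,u=np.mgrid[0:400,0:640]
    P=np.stack([(u-c['cx'])/c['fx']*d,(v-c['cy'])/c['fy']*d,d],-1)
    return (P-c['t'])@c['R']
def bar(W,d,cx,cy,lo=98,hi=114,r=50):
    m=(d>0)&(W[...,2]>lo)&(W[...,2]<hi)&(np.hypot(W[...,0]-cx,W[...,1]-cy)<r)
    p=W[m]; rc=cv2.minAreaRect(p[:,:2].astype(np.float32))
    q=p[:,:2]-p[:,:2].mean(0); e,V=np.linalg.eigh(q.T@q); a=V[:,1]
    return m.sum(),p.mean(0),np.arctan2(a[1],a[0])%np.pi,rc
E
python3 - <<'E'
from cell import manip
import numpy as np,cv2
from h import *
for n in("top","scene"):
    d=np.load(n+"_d.npy");W=world(manip,n,d)
    if n=="top":
        print(W[207,360],W[235,345],W[143,322],W[204,288],W[300,450]); c=W[207,360]
    print(n,bar(W,d,c[0],c[1]))
    b=(abs(W[...,2]-50)<4)&(np.hypot(W[...,0]-c[0],W[...,1]-c[1])<75); p=W[b]
    print(cv2.minAreaRect(p[:,:2].astype(np.float32)),np.median(p[:,2]))
    big=cv2.resize(cv2.imread(f"pics/{n}0.png")[160:270,290:420] if n=="top" else cv2.imread(f"pics/{n}0.png")[180:280,290:400],None,fx=5,fy=5)
    cv2.imwrite(f"pics/{n}z.png",big)
E
```

```text
[519.56342571  50.07256376 107.53673262] [473.94508507  75.75392165  49.83414754] [657.79868507 117.4019892   36.9639225 ] [540.48533284 187.54495804   9.48234866] [ 3.46975635e+02 -1.29547529e+02  2.82096390e-01]
top (np.int64(346), array([520.38370904,  51.71249127, 105.42972203]), np.float64(0.1282350704628672), ((520.8431396484375, 51.36249923706055), (69.91201782226562, 16.385080337524414), 7.779261112213135))
((520.8414306640625, 51.26985549926758), (96.05184173583984, 80.07603454589844), 7.463662624359131) 50.206580749932485
scene (np.int64(204), array([519.02287544,  47.76768805, 104.26447513]), np.float64(0.11385862124241042), ((520.4886474609375, 50.21215057373047), (69.05549621582031, 16.89548683166504), 6.97269868850708))
((521.7374267578125, 50.6864013671875), (97.81387329101562, 80.34339904785156), 6.996958255767822) 50.07782301389139
```

View pics/topz.png

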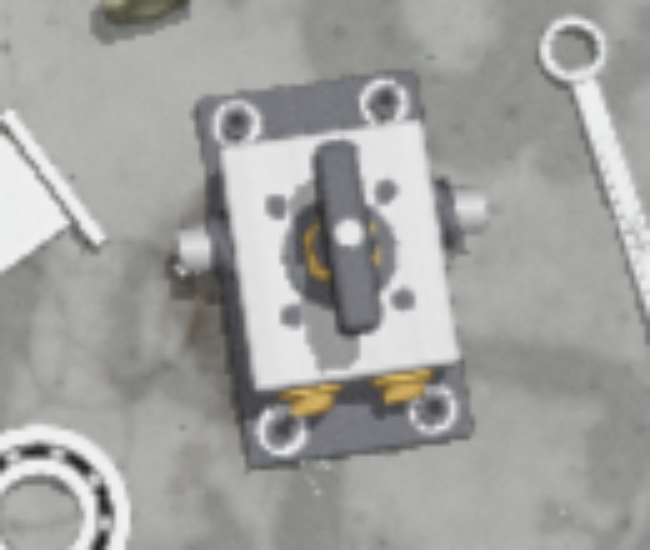

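Request:
arm_command(steps=[[1,[-2.24,3.33,0],0],[1,[-2.24,3.33,0],0],[1,[-2.24,3.33,0],0],[1,[-2.24,3.33,0],0],[1,[-2.24,3.33,0],0]], force=60)

```text
clock: 0.52
eef_pos: [314.4, 346.2, 205.3]
eef_rot: [-3.141, 0.0, 1.2]
wrist_force: [1.5, 0.0, 0.6]
finger_gap: 94.0
```

Request:
arm_command(steps=[[1,[-2.24,3.33,0],0],[1,[-2.24,3.33,0],0],[1,[-2.24,3.33,0],0],[1,[-2.24,3.33,0],0],[1,[-2.24,3.33,0],0]])

```text
clock: 0.93
eef_pos: [429.1, 181.3, 205.4]
eef_rot: [-3.141, 0.0, 1.2]
wrist_force: [0.9, 0.8, -0.0]
finger_gap: 93.8
```

Request:
arm_command(steps=[[1,[-2.24,3.33,0],0],[1,[-2.24,3.33,0],0],[1,[-2.24,3.33,0],0],[1,[-2.24,3.33,0],0],[1,[0,0,0],0]])

```text
clock: 1.35
eef_pos: [522.4, 46.6, 204.8]
eef_rot: [-3.142, 0.001, 1.196]
wrist_force: [0.3, 0.3, 0.1]
finger_gap: 94.0
```

Request:
arm_command(steps=[[1,[0,0,0],0.12],[1,[0,0,0],0.12],[1,[0,0,0],0.12],[1,[0,0,0],0.12],[1,[0,0,0],0.12]])

```text
clock: 1.77
eef_pos: [519.9, 51.6, 205.1]
eef_rot: [-3.141, 0.001, 0.594]
wrist_force: [-0.2, 1.2, -0.0]
finger_gap: 94.3
```

Request:
arm_command(steps=[[1,[0,0,0],0.12],[1,[0,0,0],0.12],[1,[0,0,0],0.12],[1,[0,0,0],0.12],[1,[0,0,0],0.12]])

```text
clock: 2.18
eef_pos: [519.9, 51.6, 205.2]
eef_rot: [-3.142, 0.001, -0.006]
wrist_force: [-0.2, 0.1, -0.1]
finger_gap: 93.8
```

Request:
arm_command(steps=[[1,[0,0,0],0.12],[1,[0,0,0],0.12],[1,[0,0,0],0.12],[1,[0,0,0],0.12],[1,[0,0,0],0.12]])

```text
clock: 2.6
eef_pos: [519.9, 51.6, 205.1]
eef_rot: [3.141, 0.001, -0.606]
wrist_force: [0.4, 0.2, 0.2]
finger_gap: 93.9
```

Request:
arm_command(steps=[[1,[0,0,0],0.12],[1,[0,0,0],0.12],[1,[0,0,0],0.12],[1,[0,0,0],0.12],[1,[0,0,0],0.12]])

```text
clock: 3.02
eef_pos: [519.9, 51.6, 205.1]
eef_rot: [3.141, 0.0, -1.206]
wrist_force: [0.2, -0.7, 0.4]
finger_gap: 94.1
```

Request:
arm_command(steps=[[1,[0,0,0],0.12],[1,[0,0,0],0.12],[1,[0,0,2.5],0],[1,[0,0,2.5],0],[1,[0,0,0],0]])

```text
clock: 3.43
eef_pos: [518.0, 51.5, 151.2]
eef_rot: [3.135, 0.001, -1.44]
wrist_force: [-0.5, -0.3, -1.2]
finger_gap: 94.1
```

```bash
python3 - <<'E'
from cell import manip
import cv2
s=manip.read_state(); print(s)
p,d=manip.camera("top"); cv2.imwrite("pics/t1.png",cv2.resize(p[150:280,270:450,::-1],None,fx=4,fy=4))
p,d=manip.camera("scene"); cv2.imwrite("pics/s1.png",cv2.resize(p[150:300,270:420,::-1],None,fx=4,fy=4))
E
```

```text
{'clock': 3.4333, 'joints': array([2.87678956e-02, 2.90831045e-01, 1.66439428e+00, 3.04015101e-05,
       1.19324231e+00, 1.46863935e+00]), 'qd': array([-0.00041712, -0.0415429 , -0.07400599,  0.00194438,  0.10101671,
       -0.00478983]), 'effort': array([-3.68148205e-02, -5.38467622e+01, -3.58567178e+01,  2.45230930e-02,
       -1.39439084e+00,  6.99107582e-02]), 'eef_pos': array([518.00973975,  51.52896398, 151.21681474]), 'eef_rot': array([ 3.13475639e+00,  7.29136557e-04, -1.43988525e+00]), 'wrist_force': array([-0.53080563, -0.34658392, -1.22517203]), 'moment': array([-0.04231071,  0.13659321,  0.0192156 ]), 'finger_gap': 94.11399058812296}
```

View pics/t1.png

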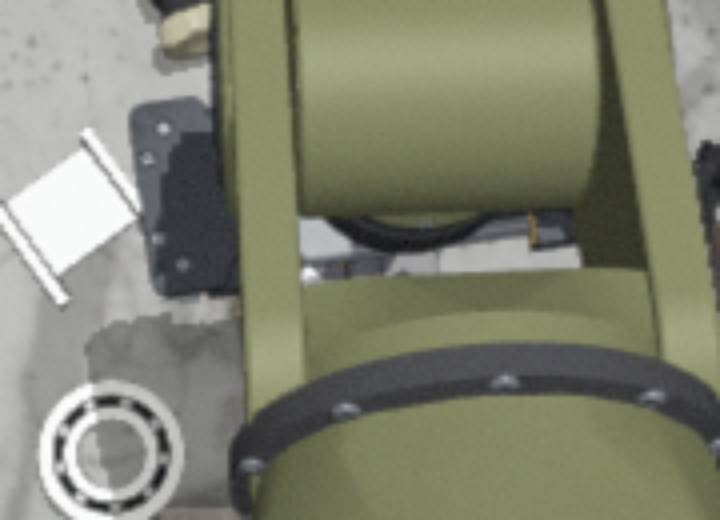

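View pics/s1.png

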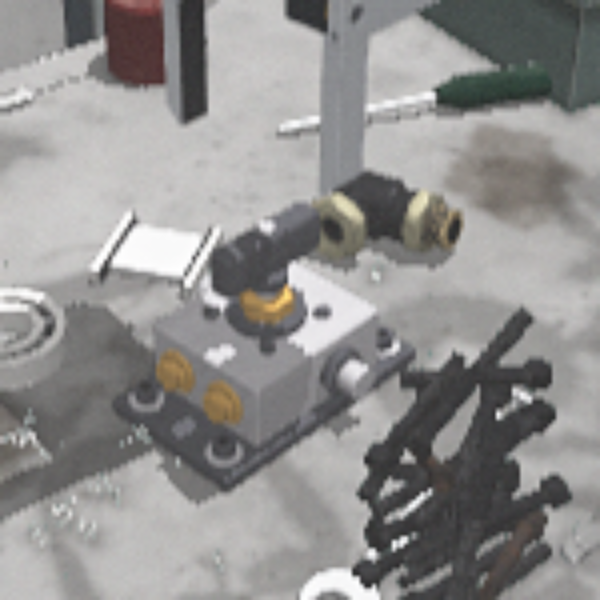

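The scene crop shows the two fingers above the bar, one on each side of it. The arm hides the bar in the top view. I descend and close.

Request:
arm_command(steps=[[1,[0.05,-0.08,2.5],0],[1,[0,0,2.5],0],[1,[0,0,2.0],0],[1,[0,0,1.1],0],[1,[0,0,0],0]])

```text
clock: 3.95
eef_pos: [520.7, 51.0, 73.7]
eef_rot: [3.14, 0.0, -1.44]
wrist_force: [0.0, -0.0, 0.4]
finger_gap: 94.0
```

Request:
arm_command(steps=[[0.1,[0,0,0],0],[0.1,[0,0,0],0],[0,[0,0,0],0],[0,[0,0,0],0],[0,[0,0,0],0]], force=60)

```text
clock: 4.37
eef_pos: [521.3, 51.0, 75.2]
eef_rot: [-3.141, -0.0, -1.44]
wrist_force: [-0.2, -0.1, -0.1]
finger_gap: 64.0
```

Request:
arm_command(steps=[[0,[0,0,0],0],[0,[0,0,0],0],[0,[0,0,0],0],[0,[0,0,0],0],[0,[0,0,0],0]])

```text
clock: 4.78
eef_pos: [521.0, 51.0, 74.4]
eef_rot: [3.142, 0.0, -1.44]
wrist_force: [-0.3, 0.0, -0.2]
finger_gap: 31.0
```

```bash
python3 - <<'E'
from cell import manip
print(manip.read_state())
E
```

```text
{'clock': 4.7833, 'joints': array([2.76055454e-02, 3.91234397e-01, 1.72821066e+00, 2.39951141e-05,
       1.02223127e+00, 1.46761390e+00]), 'qd': array([ 2.39751729e-04,  1.08537713e-03,  8.23028025e-05, -5.13374614e-05,
       -7.50860274e-05,  1.13514937e-03]), 'effort': array([ 1.25570110e-03, -5.32369602e+01, -3.01437056e+01,  2.00388429e-02,
       -7.03747943e-02,  1.44085611e-04]), 'eef_pos': array([521.01777405,  51.00612795,  74.42813128]), 'eef_rot': array([ 3.14151153e+00,  2.89836228e-05, -1.44002087e+00]), 'wrist_force': array([-0.34394528,  0.04991193, -0.21530849]), 'moment': array([0.03256429, 0.19093146, 0.03199439]), 'finger_gap': 30.988346806132515}
```

Request:
arm_command(steps=[[0,[0,0,0],0],[0,[0,0,0],0],[0,[0,0,0],0],[0,[0,0,0],0],[0,[0,0,0],0]])

```text
clock: 5.2
eef_pos: [521.0, 51.0, 74.4]
eef_rot: [3.142, -0.0, -1.44]
wrist_force: [-0.7, -0.6, -0.8]
finger_gap: 21.5
```

```bash
python3 - <<'E'
from cell import manip
print(manip.read_state())
E
```

```text
{'clock': 5.2, 'joints': array([ 2.75972496e-02,  3.91247930e-01,  1.72821656e+00, -4.39902742e-05,
        1.02220189e+00,  1.46760102e+00]), 'qd': array([ 0.00058072,  0.00097499,  0.00049539, -0.00013953,  0.00059085,
        0.00025237]), 'effort': array([ 2.69539962e-01, -5.33124804e+01, -3.01847935e+01,  1.40311844e-01,
       -5.64668735e-02,  7.70919869e-03]), 'eef_pos': array([521.02141529,  50.98618916,  74.41893646]), 'eef_rot': array([ 3.14151545e+00, -2.97383386e-05, -1.43998082e+00]), 'wrist_force': array([-0.67472488, -0.64471864, -0.82779984]), 'moment': array([-0.10994991,  0.11118871,  0.07463564]), 'finger_gap': 21.524648268211266}
```

Request:
arm_command(steps=[[0,[0,0,0],0],[0,[0,0,0],0],[0,[0,0,0],0],[0,[0,0,0],0],[0,[0,0,0],0]])

```text
clock: 5.62
eef_pos: [521.0, 51.0, 74.4]
eef_rot: [3.142, -0.0, -1.44]
wrist_force: [-0.1, -1.2, -1.0]
finger_gap: 21.7
```

```bash
python3 - <<'E'
from cell import manip
s=manip.read_state();print({k:s[k] for k in("wrist_force","moment","finger_gap","eef_pos","effort")})
E
```

```text
{'wrist_force': array([-0.07526879, -1.24069683, -0.9610664 ]), 'moment': array([-0.18455722,  0.111701  , -0.00089372]), 'finger_gap': 21.738175602701713, 'eef_pos': array([521.0278833 ,  50.9719316 ,  74.43267946]), 'effort': array([ 4.38341349e-01, -5.34353793e+01, -3.02489948e+01,  2.15622867e-01,
       -4.42058221e-02,  8.92910175e-03])}
```

```bash
python3 - <<'E'
from cell import manip
import cv2
p,d=manip.camera("scene"); cv2.imwrite("pics/s2.png",cv2.resize(p[190:270,300:390,::-1],None,fx=7,fy=7,interpolation=2))
E
```

```text
(no output)
```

View pics/s2.png

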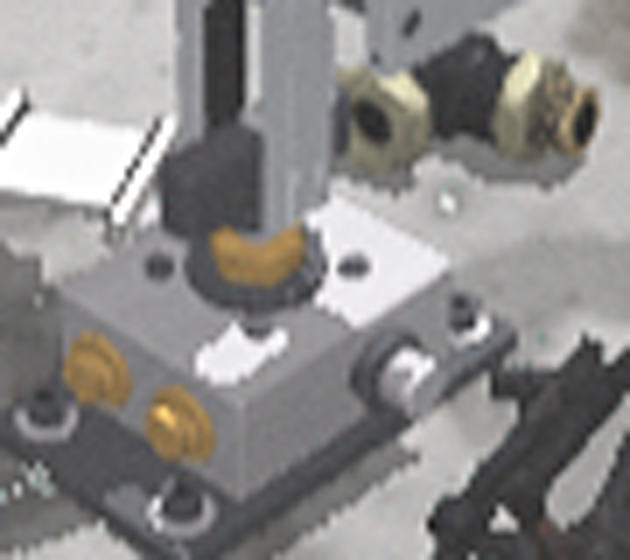

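The fingers clasp the bar squarely over the brass nut, with nothing else caught. I start the twist.

Request:
arm_command(steps=[[0,[0,0,0],-0.1],[0,[0,0,0],0]])

```text
clock: 5.83
eef_pos: [521.0, 50.9, 74.4]
eef_rot: [3.142, -0.0, -1.336]
wrist_force: [0.7, -0.7, -0.5]
finger_gap: 21.8
```

```bash
cat > st.py <<'E'
from cell import manip
s=manip.read_state();print(s['clock'],"F",s["wrist_force"].round(2),"M",s["moment"].round(3),"yaw",s['eef_rot'].round(4),s["finger_gap"].round(2),s["eef_pos"].round(1),"e6",s["effort"].round(3),s['joints'][5].round(4))
E
python3 st.py
```

```text
Traceback (most recent call last):
  File "st.py", line 2, in <module>
    s=manip.read_state();print(s['clock'],"F",s["wrist_force"].round(2),"M",s["moment"].round(3),"yaw",s['eef_rot'].round(4),s["finger_gap"].round(2),s["eef_pos"].round(1),"e6",s["effort"].round(3),s['joints'][5].round(4))
                                                                                                                             ^^^^^^^^^^^^^^^^^^^^^
AttributeError: 'float' object has no attribute 'round'
```

```bash
sed -i 's/s\["finger_gap"\].round(2)/round(s["finger_gap"],2)/' st.py
python3 st.py
```

```text
5.8333 F [ 0.74 -0.72 -0.46] M [-0.439  0.134 -0.301] yaw [ 3.1416e+00 -1.0000e-04 -1.3359e+00] 21.81 [521.   50.9  74.4] e6 [  1.224 -53.423 -30.286   0.309  -0.062  -2.057] 1.3634
```

Request:
arm_command(steps=[[0,[0,0,0],-0.1],[0,[0,0,0],-0.1],[0,[0,0,0],-0.1]])

```text
clock: 6.08
eef_pos: [521.1, 50.8, 74.5]
eef_rot: [3.142, -0.0, -1.038]
wrist_force: [1.1, -2.7, -1.4]
finger_gap: 21.4
```

```bash
python3 st.py
```

```text
6.0833 F [ 1.14 -2.66 -1.43] M [-0.613 -0.016  0.001] yaw [ 3.1415e+00 -3.0000e-04 -1.0382e+00] 21.42 [521.1  50.8  74.5] e6 [  1.666 -53.571 -30.084   0.718   0.097   2.567] 1.0657
```

Request:
arm_command(steps=[[0,[0,0,0],-0.1],[0,[0,0,0],-0.1],[0,[0,0,0],0]])

```text
clock: 6.33
eef_pos: [521.2, 50.7, 74.5]
eef_rot: [3.142, -0.001, -0.838]
wrist_force: [1.3, -4.8, -2.1]
finger_gap: 21.7
```

```bash
python3 st.py; python3 - <<'E'
from cell import manip
import cv2
p,d=manip.camera("scene"); cv2.imwrite("pics/s3.png",cv2.resize(p[190:270,300:390,::-1],None,fx=7,fy=7,interpolation=2))
E
```

```text
6.3333 F [ 1.3  -4.79 -2.07] M [-0.902 -0.225  0.074] yaw [ 3.1416e+00 -7.0000e-04 -8.3770e-01] 21.68 [521.2  50.7  74.5] e6 [  2.179 -53.802 -29.827   1.005   0.375  -2.284] 0.8653
```

View pics/s3.png

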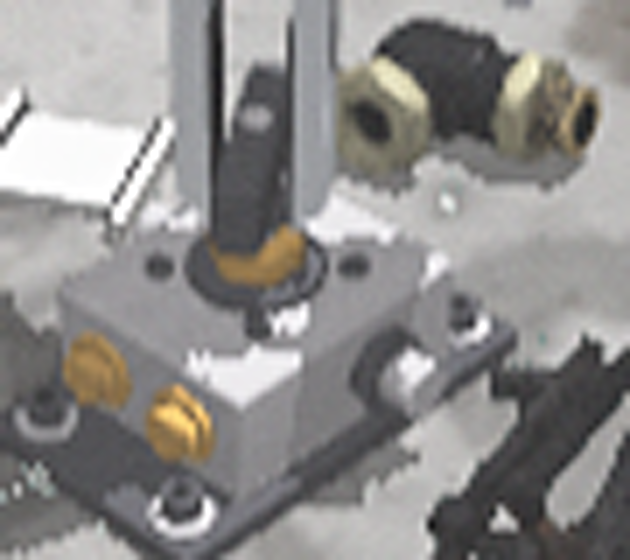

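The bar has turned with the gripper by about 0.6 rad and is loose. Lateral force is only 5 N. I continue to about 1.35 rad, then feel my way in small steps.

Request:
arm_command(steps=[[0,[0,0,0],-0.1],[0,[0,0,0],-0.1],[0,[0,0,0],-0.1],[0,[0,0,0],-0.1],[0,[0,0,0],0]])

```text
clock: 6.8
eef_pos: [521.4, 50.6, 74.5]
eef_rot: [3.141, -0.001, -0.439]
wrist_force: [4.2, -5.5, -3.1]
finger_gap: 21.9
```

```bash
python3 st.py
```

```text
6.8 F [ 4.21 -5.51 -3.14] M [-1.139 -0.54   0.009] yaw [ 3.1414e+00 -1.1000e-03 -4.3920e-01] 21.89 [521.4  50.6  74.5] e6 [  2.976 -54.188 -29.337   1.341   0.85   -2.185] 0.4667
```

Request:
arm_command(steps=[[0,[0,0,0],-0.1],[0,[0,0,0],-0.1],[0,[0,0,0],-0.1],[0,[0,0,0],-0.05],[0,[0,0,0],0]])

```text
clock: 7.22
eef_pos: [521.6, 50.6, 74.5]
eef_rot: [3.141, -0.001, -0.092]
wrist_force: [4.3, -5.2, -3.9]
finger_gap: 21.5
```

```bash
python3 st.py
```

```text
7.2167 F [ 4.26 -5.17 -3.94] M [-1.181 -0.931  0.104] yaw [ 3.141e+00 -1.400e-03 -9.210e-02] 21.53 [521.6  50.6  74.5] e6 [  3.141 -54.52  -28.9     1.398   1.274  -1.316] 0.1197
```

Request:
arm_command(steps=[[0,[0,0,0],-0.03],[0,[0,0,0],-0.03],[0,[0,0,0],-0.03],[0,[0,0,0],0]])

```text
clock: 7.55
eef_pos: [521.6, 50.6, 74.5]
eef_rot: [3.141, -0.001, -0.004]
wrist_force: [5.7, -4.9, -3.9]
finger_gap: 21.4
```

```bash
python3 st.py;python3 st.py
```

```text
7.55 F [ 5.67 -4.88 -3.87] M [-1.139 -0.979  0.049] yaw [ 3.141e+00 -1.500e-03 -3.800e-03] 21.4 [521.6  50.6  74.5] e6 [  3.141 -54.6   -28.784   1.393   1.384  -0.623] 0.0313
7.55 F [ 5.67 -4.88 -3.87] M [-1.139 -0.979  0.049] yaw [ 3.141e+00 -1.500e-03 -3.800e-03] 21.4 [521.6  50.6  74.5] e6 [  3.141 -54.6   -28.784   1.393   1.384  -0.623] 0.0313
```

Request:
arm_command(steps=[[0,[0,0,0],-0.04],[0,[0,0,0],-0.04],[0,[0,0,0],-0.04],[0,[0,0,0],0]])

```text
clock: 7.88
eef_pos: [521.7, 50.6, 74.5]
eef_rot: [3.141, -0.001, 0.117]
wrist_force: [6.1, -5.2, -4.6]
finger_gap: 21.7
```

```bash
python3 st.py
```

```text
7.8833 F [ 6.09 -5.18 -4.59] M [-1.122 -1.058  0.08 ] yaw [ 3.1408e+00 -1.5000e-03  1.1680e-01] 21.69 [521.7  50.6  74.5] e6 [  3.107 -54.717 -28.634   1.373   1.531  -0.844] -0.0893
```

Request:
arm_command(steps=[[0,[0,0,0],-0.02],[0,[0,0,0],-0.02],[0,[0,0,0],0]])

```text
clock: 8.13
eef_pos: [521.7, 50.6, 74.5]
eef_rot: [3.141, -0.001, 0.156]
wrist_force: [5.5, -5.0, -4.1]
finger_gap: 21.7
```

```bash
python3 st.py
```

```text
8.1333 F [ 5.49 -5.05 -4.08] M [-1.122 -1.116  0.035] yaw [ 3.1407e+00 -1.5000e-03  1.5560e-01] 21.66 [521.7  50.6  74.5] e6 [  3.097 -54.752 -28.585   1.362   1.579  -0.394] -0.128
```

Request:
arm_command(steps=[[0,[0,0,0],-0.02],[0,[0,0,0],-0.02],[0,[0,0,0],0]])

```text
clock: 8.38
eef_pos: [521.7, 50.6, 74.5]
eef_rot: [3.141, -0.002, 0.196]
wrist_force: [6.5, -5.6, -4.8]
finger_gap: 21.6
```

```bash
python3 st.py
```

```text
8.3833 F [ 6.49 -5.6  -4.84] M [-1.164 -1.146  0.051] yaw [ 3.1406e+00 -1.6000e-03  1.9560e-01] 21.64 [521.7  50.6  74.5] e6 [  3.075 -54.787 -28.536   1.351   1.626  -0.393] -0.168
```

Request:
arm_command(steps=[[0,[0,0,0],-0.03],[0,[0,0,0],0],[0,[0,0,0],0]])

```text
clock: 8.63
eef_pos: [521.7, 50.6, 74.5]
eef_rot: [3.141, -0.002, 0.225]
wrist_force: [6.2, -5.0, -4.8]
finger_gap: 21.8
```

```bash
python3 st.py
```

```text
8.6333 F [ 6.2  -5.01 -4.81] M [-1.138 -1.167  0.041] yaw [ 3.1406e+00 -1.6000e-03  2.2450e-01] 21.76 [521.7  50.6  74.5] e6 [  3.071 -54.824 -28.502   1.345   1.664  -0.094] -0.1969
```

Request:
arm_command(steps=[[0,[0,0,0],-0.03],[0,[0,0,0],0],[0,[0,0,0],0]])

```text
clock: 8.88
eef_pos: [521.8, 50.6, 74.5]
eef_rot: [3.141, -0.002, 0.255]
wrist_force: [6.4, -6.5, -4.4]
finger_gap: 21.7
```

```bash
python3 st.py
```

```text
8.8833 F [ 6.4  -6.49 -4.44] M [-1.137 -1.277  0.037] yaw [ 3.1405e+00 -1.7000e-03  2.5450e-01] 21.72 [521.8  50.6  74.5] e6 [  3.053 -54.857 -28.467   1.334   1.701  -0.094] -0.227
```

Request:
arm_command(steps=[[0,[0,0,0],-0.03],[0,[0,0,0],0],[0,[0,0,0],0]])

```text
clock: 9.13
eef_pos: [521.8, 50.6, 74.5]
eef_rot: [3.14, -0.002, 0.285]
wrist_force: [7.0, -5.5, -6.5]
finger_gap: 22.0
```

```bash
python3 st.py
```

```text
9.1333 F [ 7.   -5.49 -6.5 ] M [-1.153 -1.203  0.02 ] yaw [ 3.1405e+00 -1.7000e-03  2.8450e-01] 22.03 [521.8  50.6  74.5] e6 [  3.03  -54.89  -28.433   1.322   1.737  -0.094] -0.2569
```

Request:
arm_command(steps=[[0,[0,0,0],-0.03],[0,[0,0,0],0],[0,[0,0,0],0]])

```text
clock: 9.38
eef_pos: [521.8, 50.6, 74.5]
eef_rot: [3.14, -0.002, 0.314]
wrist_force: [6.1, -5.0, -4.4]
finger_gap: 21.8
```

```bash
python3 st.py
```

```text
9.3833 F [ 6.12 -4.98 -4.38] M [-1.043e+00 -1.282e+00  1.000e-03] yaw [ 3.1405e+00 -1.6000e-03  3.1450e-01] 21.82 [521.8  50.6  74.5] e6 [  3.009 -54.922 -28.399   1.311   1.773  -0.094] -0.287
```

Request:
arm_command(steps=[[0,[0,0,0],-0.03],[0,[0,0,0],0],[0,[0,0,0],0]])

```text
clock: 9.63
eef_pos: [521.8, 50.6, 74.5]
eef_rot: [3.14, -0.002, 0.345]
wrist_force: [7.7, -5.9, -5.2]
finger_gap: 21.8
```

```bash
python3 st.py
```

```text
9.6333 F [ 7.71 -5.85 -5.16] M [-1.111 -1.281 -0.004] yaw [ 3.1404e+00 -1.6000e-03  3.4460e-01] 21.75 [521.8  50.6  74.5] e6 [  2.983 -54.955 -28.365   1.297   1.809  -0.094] -0.317
```

Request:
arm_command(steps=[[0,[0,0,0],-0.03],[0,[0,0,0],0],[0,[0,0,0],0]])

```text
clock: 9.88
eef_pos: [521.8, 50.6, 74.5]
eef_rot: [3.14, -0.002, 0.375]
wrist_force: [7.3, -5.1, -5.6]
finger_gap: 21.7
```

```bash
python3 st.py
```

```text
9.8833 F [ 7.29 -5.08 -5.59] M [-1.025 -1.359  0.042] yaw [ 3.1403e+00 -1.7000e-03  3.7450e-01] 21.74 [521.8  50.6  74.5] e6 [  2.96  -54.987 -28.333   1.284   1.844  -0.094] -0.347
```

Request:
arm_command(steps=[[0,[0,0,0],-0.03],[0,[0,0,0],0],[0,[0,0,0],0]])

```text
clock: 10.13
eef_pos: [521.9, 50.6, 74.5]
eef_rot: [3.14, -0.002, 0.405]
wrist_force: [7.1, -4.7, -5.9]
finger_gap: 21.8
```

```bash
python3 st.py
```

```text
10.1333 F [ 7.09 -4.7  -5.89] M [-1.057 -1.319  0.031] yaw [ 3.1403e+00 -1.7000e-03  4.0450e-01] 21.81 [521.9  50.6  74.5] e6 [  2.929 -55.018 -28.3     1.269   1.878  -0.093] -0.377
```

Request:
arm_command(steps=[[0,[0,0,0],-0.03],[0,[0,0,0],0],[0,[0,0,0],0]])

```text
clock: 10.38
eef_pos: [521.8, 50.6, 74.5]
eef_rot: [3.14, -0.002, 0.434]
wrist_force: [6.7, -4.6, -5.4]
finger_gap: 21.6
```

```bash
python3 st.py
```

```text
10.3833 F [ 6.73 -4.62 -5.4 ] M [-1.043 -1.35   0.072] yaw [ 3.1403e+00 -1.6000e-03  4.3450e-01] 21.65 [521.8  50.6  74.5] e6 [  2.899 -55.049 -28.267   1.253   1.913  -0.093] -0.407
```

Request:
arm_command(steps=[[0,[0,0,0],-0.03],[0,[0,0,0],0],[0,[0,0,0],0]])

```text
clock: 10.63
eef_pos: [521.9, 50.6, 74.5]
eef_rot: [3.14, -0.002, 0.464]
wrist_force: [8.0, -5.3, -5.4]
finger_gap: 21.5
```

```bash
python3 st.py
```

```text
10.6333 F [ 8.01 -5.26 -5.41] M [-1.01  -1.37   0.052] yaw [ 3.1402e+00 -1.7000e-03  4.6450e-01] 21.51 [521.9  50.6  74.5] e6 [  2.866 -55.08  -28.237   1.237   1.946  -0.093] -0.4369
```

Request:
arm_command(steps=[[0,[0,0,0],-0.03],[0,[0,0,0],0],[0,[0,0,0],0]])

```text
clock: 10.88
eef_pos: [521.9, 50.7, 74.5]
eef_rot: [3.14, -0.002, 0.494]
wrist_force: [7.0, -4.9, -6.3]
finger_gap: 21.7
```

```bash
python3 st.py
```

```text
10.8833 F [ 7.04 -4.92 -6.34] M [-1.037 -1.45   0.059] yaw [ 3.1402e+00 -1.6000e-03  4.9450e-01] 21.65 [521.9  50.7  74.5] e6 [  2.834 -55.111 -28.206   1.221   1.979  -0.093] -0.467
```

Request:
arm_command(steps=[[0,[0,0,0],-0.03],[0,[0,0,0],0],[0,[0,0,0],0]])

```text
clock: 11.13
eef_pos: [521.9, 50.7, 74.5]
eef_rot: [3.14, -0.002, 0.524]
wrist_force: [6.7, -4.7, -5.9]
finger_gap: 21.7
```

```bash
python3 st.py
```

```text
11.1333 F [ 6.74 -4.66 -5.88] M [-1.    -1.442  0.061] yaw [ 3.140e+00 -1.700e-03  5.245e-01] 21.74 [521.9  50.7  74.5] e6 [  2.798 -55.141 -28.177   1.203   2.012  -0.093] -0.4969
```

Request:
arm_command(steps=[[0,[0,0,0],-0.03],[0,[0,0,0],0],[0,[0,0,0],0]])

```text
clock: 11.38
eef_pos: [521.9, 50.7, 74.5]
eef_rot: [3.14, -0.002, 0.555]
wrist_force: [7.6, -4.6, -5.7]
finger_gap: 21.3
```

```bash
python3 st.py
```

```text
11.3833 F [ 7.6  -4.6  -5.71] M [-0.933 -1.447 -0.006] yaw [ 3.140e+00 -1.600e-03  5.545e-01] 21.28 [521.9  50.7  74.5] e6 [  2.763 -55.17  -28.146   1.185   2.044  -0.093] -0.527
```

Request:
arm_command(steps=[[0,[0,0,0],-0.03],[0,[0,0,0],0],[0,[0,0,0],0]])

```text
clock: 11.63
eef_pos: [521.9, 50.7, 74.5]
eef_rot: [3.14, -0.002, 0.584]
wrist_force: [7.6, -4.5, -6.0]
finger_gap: 21.7
```

```bash
python3 st.py;  python3 - <<'E'
from cell import manip
import cv2
p,d=manip.camera("scene"); cv2.imwrite("pics/s4.png",cv2.resize(p[190:270,300:390,::-1],None,fx=7,fy=7,interpolation=2))
E
```

```text
11.6333 F [ 7.63 -4.54 -6.  ] M [-0.978 -1.528  0.004] yaw [ 3.140e+00 -1.600e-03  5.845e-01] 21.7 [521.9  50.7  74.5] e6 [  2.726 -55.199 -28.117   1.166   2.076  -0.093] -0.5569
```

View pics/s4.png

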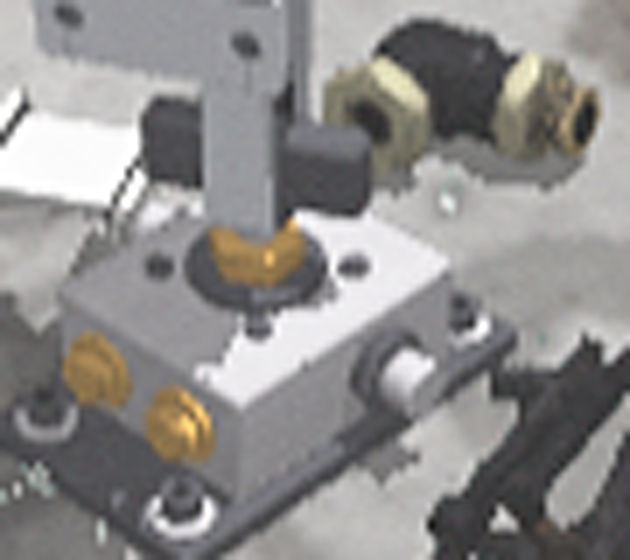

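The bar lies squarely between the fingers (about (250,150) in the crop) and has followed round. I continue.

Request:
arm_command(steps=[[0,[0,0,0],-0.03],[0,[0,0,0],0],[0,[0,0,0],0]])

```text
clock: 11.93
eef_pos: [521.9, 50.7, 74.5]
eef_rot: [3.14, -0.002, 0.615]
wrist_force: [8.4, -4.6, -6.5]
finger_gap: 21.4
```

```bash
python3 st.py
```

```text
11.9333 F [ 8.41 -4.64 -6.51] M [-0.914 -1.511  0.037] yaw [ 3.1399e+00 -1.6000e-03  6.1450e-01] 21.37 [521.9  50.7  74.5] e6 [  2.687 -55.229 -28.09    1.147   2.106  -0.093] -0.587
```

Request:
arm_command(steps=[[0,[0,0,0],-0.03],[0,[0,0,0],0],[0,[0,0,0],0]])

```text
clock: 12.18
eef_pos: [521.9, 50.7, 74.5]
eef_rot: [3.14, -0.002, 0.645]
wrist_force: [8.0, -4.2, -5.7]
finger_gap: 21.9
```

```bash
python3 st.py
```

```text
12.1833 F [ 7.98 -4.19 -5.7 ] M [-0.915 -1.567  0.023] yaw [ 3.1399e+00 -1.6000e-03  6.4450e-01] 21.89 [521.9  50.7  74.5] e6 [  2.645 -55.257 -28.062   1.126   2.137  -0.093] -0.617
```

Request:
arm_command(steps=[[0,[0,0,0],-0.03],[0,[0,0,0],0],[0,[0,0,0],0]])

```text
clock: 12.43
eef_pos: [522.0, 50.7, 74.5]
eef_rot: [3.14, -0.002, 0.674]
wrist_force: [7.6, -4.6, -6.4]
finger_gap: 22.1
```

```bash
python3 st.py
```

```text
12.4333 F [ 7.58 -4.56 -6.4 ] M [-0.879 -1.541  0.024] yaw [ 3.1398e+00 -1.6000e-03  6.7440e-01] 22.06 [522.   50.7  74.5] e6 [  2.602 -55.285 -28.035   1.105   2.166  -0.093] -0.6469
```

Request:
arm_command(steps=[[0,[0,0,0],-0.03],[0,[0,0,0],0],[0,[0,0,0],0]])

```text
clock: 12.68
eef_pos: [522.0, 50.7, 74.5]
eef_rot: [3.14, -0.002, 0.705]
wrist_force: [7.8, -4.7, -6.2]
finger_gap: 21.5
```

```bash
python3 st.py
```

```text
12.6833 F [ 7.81 -4.67 -6.2 ] M [-0.882 -1.488  0.012] yaw [ 3.1397e+00 -1.6000e-03  7.0460e-01] 21.49 [522.   50.7  74.5] e6 [  2.559 -55.312 -28.009   1.083   2.194  -0.093] -0.677
```

Request:
arm_command(steps=[[0,[0,0,0],-0.03],[0,[0,0,0],0],[0,[0,0,0],0]])

```text
clock: 12.93
eef_pos: [522.0, 50.7, 74.5]
eef_rot: [3.14, -0.002, 0.734]
wrist_force: [7.8, -4.5, -5.5]
finger_gap: 21.9
```

```bash
python3 st.py
```

```text
12.9333 F [ 7.85 -4.55 -5.5 ] M [-0.896 -1.593  0.059] yaw [ 3.1397e+00 -1.5000e-03  7.3450e-01] 21.9 [522.   50.7  74.5] e6 [  2.516 -55.338 -27.984   1.061   2.223  -0.093] -0.7069
```

Request:
arm_command(steps=[[0,[0,0,0],-0.03],[0,[0,0,0],0],[0,[0,0,0],0]])

```text
clock: 13.18
eef_pos: [522.0, 50.8, 74.5]
eef_rot: [3.14, -0.002, 0.765]
wrist_force: [8.6, -3.7, -7.1]
finger_gap: 21.9
```

```bash
python3 st.py
```

```text
13.1833 F [ 8.62 -3.68 -7.07] M [-0.826 -1.605  0.021] yaw [ 3.1397e+00 -1.5000e-03  7.6450e-01] 21.86 [522.   50.8  74.5] e6 [  2.469 -55.364 -27.959   1.039   2.25   -0.093] -0.737
```

Request:
arm_command(steps=[[0,[0,0,0],-0.03],[0,[0,0,0],0],[0,[0,0,0],0]])

```text
clock: 13.43
eef_pos: [522.0, 50.8, 74.5]
eef_rot: [3.14, -0.002, 0.794]
wrist_force: [8.6, -3.9, -6.8]
finger_gap: 21.4
```

```bash
python3 st.py
```

```text
13.4333 F [ 8.56 -3.85 -6.85] M [-0.858 -1.692  0.068] yaw [ 3.1396e+00 -1.5000e-03  7.9450e-01] 21.4 [522.   50.8  74.5] e6 [  2.422 -55.388 -27.936   1.015   2.276  -0.093] -0.7669
```

Request:
arm_command(steps=[[0,[0,0,0],-0.03],[0,[0,0,0],0],[0,[0,0,0],0]])

```text
clock: 13.68
eef_pos: [522.0, 50.8, 74.5]
eef_rot: [3.14, -0.001, 0.824]
wrist_force: [8.9, -4.2, -6.6]
finger_gap: 21.5
```

```bash
python3 st.py
```

```text
13.6833 F [ 8.93 -4.22 -6.65] M [-0.797 -1.628  0.062] yaw [ 3.1396e+00 -1.4000e-03  8.2450e-01] 21.54 [522.   50.8  74.5] e6 [  2.372 -55.414 -27.915   0.991   2.302  -0.093] -0.7969
```

Request:
arm_command(steps=[[0,[0,0,0],-0.03],[0,[0,0,0],0],[0,[0,0,0],0]])

```text
clock: 13.93
eef_pos: [522.0, 50.8, 74.5]
eef_rot: [3.14, -0.001, 0.854]
wrist_force: [8.5, -3.8, -6.1]
finger_gap: 21.5
```

```bash
python3 st.py
```

```text
13.9333 F [ 8.5  -3.82 -6.1 ] M [-0.762 -1.696  0.065] yaw [ 3.1396e+00 -1.4000e-03  8.5450e-01] 21.51 [522.   50.8  74.5] e6 [  2.321 -55.437 -27.892   0.967   2.327  -0.092] -0.827
```

Request:
arm_command(steps=[[0,[0,0,0],-0.03],[0,[0,0,0],0],[0,[0,0,0],0]])

```text
clock: 14.18
eef_pos: [522.0, 50.8, 74.5]
eef_rot: [3.139, -0.001, 0.884]
wrist_force: [8.8, -2.8, -6.8]
finger_gap: 21.6
```

```bash
python3 st.py
```

```text
14.1833 F [ 8.8  -2.75 -6.82] M [-0.774 -1.701  0.055] yaw [ 3.1395e+00 -1.4000e-03  8.8450e-01] 21.61 [522.   50.8  74.5] e6 [  2.272 -55.46  -27.872   0.942   2.351  -0.092] -0.8569
```

Now about 2.32 rad, still no stop.

Request:
arm_command(steps=[[0,[0,0,0],-0.03],[0,[0,0,0],0],[0,[0,0,0],0]])

```text
clock: 14.43
eef_pos: [522.1, 50.8, 74.5]
eef_rot: [3.139, -0.001, 0.914]
wrist_force: [8.3, -3.5, -6.5]
finger_gap: 21.7
```

```bash
python3 st.py
```

```text
14.4333 F [ 8.27 -3.52 -6.55] M [-0.689 -1.692  0.042] yaw [ 3.1394e+00 -1.4000e-03  9.1450e-01] 21.68 [522.1  50.8  74.5] e6 [  2.218 -55.484 -27.851   0.917   2.374  -0.092] -0.8869
```

Request:
arm_command(steps=[[0,[0,0,0],-0.03],[0,[0,0,0],0],[0,[0,0,0],0]])

```text
clock: 14.68
eef_pos: [522.0, 50.8, 74.5]
eef_rot: [3.139, -0.001, 0.945]
wrist_force: [9.0, -3.0, -6.2]
finger_gap: 21.9
```

```bash
python3 st.py
```

```text
14.6833 F [ 8.96 -2.99 -6.15] M [-0.725 -1.665  0.028] yaw [ 3.1394e+00 -1.3000e-03  9.4450e-01] 21.93 [522.   50.8  74.5] e6 [  2.166 -55.505 -27.831   0.891   2.397  -0.092] -0.917
```

Request:
arm_command(steps=[[0,[0,0,0],-0.03],[0,[0,0,0],0],[0,[0,0,0],0]])

```text
clock: 14.93
eef_pos: [522.1, 50.8, 74.5]
eef_rot: [3.139, -0.001, 0.975]
wrist_force: [9.0, -3.9, -6.0]
finger_gap: 21.4
```

```bash
python3 st.py
```

```text
14.9333 F [ 9.05 -3.94 -6.03] M [-0.669 -1.739 -0.027] yaw [ 3.1393e+00 -1.3000e-03  9.7460e-01] 21.43 [522.1  50.8  74.5] e6 [  2.111 -55.527 -27.813   0.864   2.418  -0.092] -0.947
```

Request:
arm_command(steps=[[0,[0,0,0],-0.03],[0,[0,0,0],0],[0,[0,0,0],0]])

```text
clock: 15.18
eef_pos: [522.1, 50.8, 74.5]
eef_rot: [3.139, -0.001, 1.005]
wrist_force: [9.0, -2.7, -7.0]
finger_gap: 21.8
```

```bash
python3 st.py
```

```text
15.1833 F [ 8.95 -2.71 -7.  ] M [-0.614 -1.749  0.05 ] yaw [ 3.1393e+00 -1.2000e-03  1.0046e+00] 21.75 [522.1  50.8  74.5] e6 [  2.057 -55.547 -27.795   0.838   2.439  -0.092] -0.977
```

Request:
arm_command(steps=[[0,[0,0,0],-0.03],[0,[0,0,0],0],[0,[0,0,0],0]])

```text
clock: 15.43
eef_pos: [522.1, 50.9, 74.5]
eef_rot: [3.139, -0.001, 1.035]
wrist_force: [9.2, -3.2, -6.8]
finger_gap: 21.8
```

```bash
python3 st.py
```

```text
15.4333 F [ 9.25 -3.25 -6.8 ] M [-0.633 -1.811  0.057] yaw [ 3.1393e+00 -1.2000e-03  1.0345e+00] 21.79 [522.1  50.9  74.5] e6 [  2.006 -55.566 -27.777   0.802   2.459  -0.103] -1.007
```

Request:
arm_command(steps=[[0,[0,0,0],-0.03],[0,[0,0,0],0],[0,[0,0,0],0]])

```text
clock: 15.68
eef_pos: [522.1, 50.9, 74.5]
eef_rot: [3.139, -0.001, 1.064]
wrist_force: [8.9, -2.7, -7.8]
finger_gap: 21.9
```

```bash
python3 st.py
```

```text
15.6833 F [ 8.94 -2.69 -7.79] M [-0.558 -1.774 -0.035] yaw [ 3.1392e+00 -1.2000e-03  1.0644e+00] 21.86 [522.1  50.9  74.5] e6 [  1.992 -55.579 -27.757   0.726   2.483  -0.162] -1.0369
```

Joint‑6 effort left its constant −0.092 (−0.103, then −0.162), and Mz dropped. So first touch is near yaw 1.03. One more small step to confirm.

Request:
arm_command(steps=[[0,[0,0,0],-0.02],[0,[0,0,0],0],[0,[0,0,0],0]])

```text
clock: 15.93
eef_pos: [522.1, 50.9, 74.5]
eef_rot: [3.139, -0.001, 1.084]
wrist_force: [9.1, -2.7, -7.3]
finger_gap: 21.6
```

```bash
python3 st.py
```

```text
15.9333 F [ 9.12 -2.74 -7.26] M [-0.558 -1.73  -0.113] yaw [ 3.1392e+00 -1.2000e-03  1.0842e+00] 21.65 [522.1  50.9  74.5] e6 [  1.983 -55.591 -27.746   0.672   2.5    -0.161] -1.0568
```

Request:
arm_command(steps=[[0,[0,0,0],0],[0,[0,0,0],0]])

```text
clock: 16.1
eef_pos: [522.1, 50.9, 74.5]
eef_rot: [3.139, -0.001, 1.084]
wrist_force: [9.3, -2.6, -8.0]
finger_gap: 21.7
```

```bash
python3 st.py
```

```text
16.1 F [ 9.35 -2.63 -8.01] M [-0.525 -1.762 -0.064] yaw [ 3.1392e+00 -1.1000e-03  1.0842e+00] 21.74 [522.1  50.9  74.5] e6 [  1.992 -55.59  -27.745   0.674   2.499  -0.075] -1.0567
```

Request:
arm_command(steps=[[0,[0,0,0],-0.02],[0,[0,0,0],0],[0,[0,0,0],0]])

```text
clock: 16.35
eef_pos: [522.1, 50.9, 74.5]
eef_rot: [3.139, -0.001, 1.104]
wrist_force: [8.3, -2.4, -7.6]
finger_gap: 21.8
```

```bash
python3 st.py
```

```text
16.35 F [ 8.34 -2.37 -7.61] M [-0.548 -1.84  -0.101] yaw [ 3.1392e+00 -1.2000e-03  1.1042e+00] 21.84 [522.1  50.9  74.5] e6 [  1.976 -55.605 -27.735   0.618   2.516  -0.207] -1.0767
```

Request:
arm_command(steps=[[0,[0,0,0],0],[0,[0,0,0],0]])

```text
clock: 16.52
eef_pos: [522.1, 50.9, 74.5]
eef_rot: [3.139, -0.001, 1.104]
wrist_force: [9.3, -2.8, -7.5]
finger_gap: 22.0
```

```bash
python3 st.py
```

```text
16.5167 F [ 9.29 -2.84 -7.53] M [-0.552 -1.784 -0.106] yaw [ 3.1392e+00 -1.2000e-03  1.1041e+00] 22.03 [522.1  50.9  74.5] e6 [  1.982 -55.603 -27.734   0.618   2.516  -0.121] -1.0766
```

Stop contact is confirmed: Mz fell by about 0.15 N m, or 0.05 to 0.07 rad past touch. I turn back to yaw ≈ 0.25.

Request:
arm_command(steps=[[0,[0,0,0],0.08],[0,[0,0,0],0.09],[0,[0,0,0],0.09],[0,[0,0,0],0.09],[0,[0,0,0],0.09]])

```text
clock: 16.93
eef_pos: [522.0, 50.7, 74.5]
eef_rot: [3.14, -0.002, 0.66]
wrist_force: [7.7, -4.5, -6.2]
finger_gap: 21.3
```

Request:
arm_command(steps=[[0,[0,0,0],0.09],[0,[0,0,0],0.09],[0,[0,0,0],0.09],[0,[0,0,0],0.09],[0,[0,0,0],0.05]])

```text
clock: 17.35
eef_pos: [521.8, 50.6, 74.4]
eef_rot: [3.141, -0.002, 0.249]
wrist_force: [7.2, -5.6, -5.9]
finger_gap: 21.7
```

Request:
arm_command(steps=[[0,[0,0,0],0],[0,[0,0,0],0],[0,[0,0,0],0]])

```text
clock: 17.6
eef_pos: [521.8, 50.6, 74.5]
eef_rot: [3.141, -0.002, 0.254]
wrist_force: [6.3, -4.4, -5.6]
finger_gap: 22.1
```

```bash
python3 st.py
```

```text
17.6 F [ 6.35 -4.41 -5.65] M [-1.157 -1.259 -0.048] yaw [ 3.1406e+00 -1.6000e-03  2.5410e-01] 22.11 [521.8  50.6  74.5] e6 [ 3.1420e+00 -5.5032e+01 -2.8511e+01  1.2900e+00  1.7520e+00 -1.7000e-02] -0.2266
```

Request:
arm_command(steps=[[0.5,[0,0,0],0],[0.6,[0,0,0],0],[0.7,[0,0,0],0],[0.7,[0,0,0],0],[0.7,[0,0,0],0]])

```text
clock: 18.02
eef_pos: [520.9, 51.2, 74.4]
eef_rot: [-3.141, 0.0, 0.259]
wrist_force: [-0.1, -0.2, 0.1]
finger_gap: 52.0
```

Request:
arm_command(steps=[[0.7,[0,0,0],0],[0.7,[0,0,0],0],[0.7,[0,0,0],0],[0.7,[0,0,0],0],[0.7,[0,0,0],0]])

```text
clock: 18.43
eef_pos: [521.0, 51.0, 74.4]
eef_rot: [-3.142, 0.0, 0.26]
wrist_force: [0.6, -0.0, -0.5]
finger_gap: 65.8
```

```bash
python3 st.py
```

```text
18.4333 F [ 0.61 -0.05 -0.5 ] M [-0.03  -0.003 -0.004] yaw [-3.1416  0.      0.2599] 65.77 [521.   51.   74.4] e6 [ 8.0000e-03 -5.3100e+01 -3.0027e+01  5.9000e-02  3.4000e-02  4.0000e-03] -0.2323
```

Request:
arm_command(steps=[[0.7,[0,0,-2],0],[0.7,[0,0,-3],0],[0.7,[0,0,-3],0],[0.7,[0,0,-3],0],[0.7,[0,0,-2],0]])

```text
clock: 18.85
eef_pos: [521.5, 51.0, 207.4]
eef_rot: [3.141, -0.003, 0.26]
wrist_force: [0.2, 0.3, -0.1]
finger_gap: 65.7
```

Request:
arm_command(steps=[[0.7,[0,-3.5,0],0],[0.7,[0,-3.5,0],0],[0.7,[0,-3.5,0],0],[0.7,[0,-3.5,0],0],[0.7,[0,-3.5,0],0]])

```text
clock: 19.27
eef_pos: [475.3, 221.6, 204.6]
eef_rot: [-3.142, -0.0, 0.26]
wrist_force: [0.4, 0.1, 1.0]
finger_gap: 65.6
```

Request:
arm_command(steps=[[0.7,[0,-3.5,0],0],[0.7,[0,-3.5,0],0],[0.7,[0,-3.5,0],0],[0.7,[0,-3.5,0],0],[0.7,[0,0,0],0]])

```text
clock: 19.68
eef_pos: [438.1, 359.8, 204.2]
eef_rot: [-3.141, 0.0, 0.264]
wrist_force: [-0.1, -1.2, -0.2]
finger_gap: 65.9
```

```bash
python3 - <<'E'
from cell import manip
import cv2,numpy as np
from h import *
print(manip.read_state()['eef_pos'])
for n in("top","scene"):
    p,d=manip.camera(n); W=world(manip,n,d); cv2.imwrite(f"pics/{n}5.png",p[:,:,::-1])
    try: print(bar(W,d,520.8,51))
    except Exception as e: print(e)
E
```

```text
[438.08625348 359.82555715 204.15873655]
(np.int64(349), array([520.25613981,  51.66728667, 105.5763784 ]), np.float64(1.8233188614616402), ((520.64453125, 51.604557037353516), (16.561031341552734, 68.95217895507812), 14.750412940979004))
(np.int64(216), array([519.62685975,  46.91742838, 104.07378781]), np.float64(1.8374664540638743), ((521.078369140625, 49.93659591674805), (17.424453735351562, 69.1828842163086), 12.596053123474121))
```

View pics/top5.png

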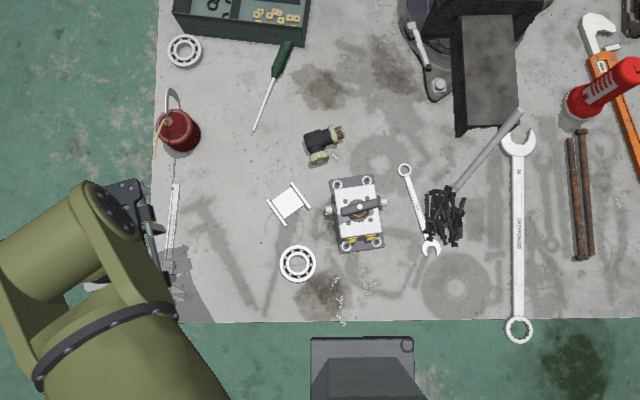

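The top view shows the bar turned across the block (about (362,207)). The elbow (322,143) and the cradle (288,204) are where they were. The bar yaw of 1.82 gives a handle angle of about 1.69, against first touch near 2.475, so it is about 0.78 back.

```bash
python3 -c "
from cell import manip
print(manip.sign_off(), manip.read_state()['clock'])"
```

```text
the job is handed in; nothing more can be done
the job is handed in; nothing more can be done
```

The valve is broken loose, was brought up to its stop, and now rests about an eighth of a turn back from it. I let go, moved clear and handed the job in about 20 s into the 67 s allowed; `sign_off` gives no verdict.

- **Breaking loose:** I gripped the bar across its width at 60 N and twisted it anticlockwise. It came free without slipping.
- **Finding the stop:** I felt for it in steps of 0.02 to 0.03 rad. First touch was at a handle angle of about 2.47 rad. I estimate I went 0.05 to 0.07 rad past it, against the 0.15 rad limit. At that point the turning moment was about 0.15 N m below its free-turning level.
- **Turning back:** The top camera afterwards shows the handle at about 1.69 rad, which is about 0.78 rad back from first touch. This agrees with the angle the gripper turned (1.694 rad), so the bar did not slip. The scene camera gives about 1.72 rad, the same within its accuracy.
- **Bystanders:** The elbow and cradle look unmoved in the last picture. I compared them by eye and did not measure them.

Two readings were off. The finger gap read about 21.7 mm on the 16 mm bar throughout, although the grip looked square and held. A side force of up to about 10 N built up while turning, from a slight off-centre grip, and it vanished on release.

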